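# Sieve the small glass nuggets out of the large ones

## Robot

A 6-joint arm with a two-finger parallel gripper is mounted at the origin on a cart in front of the work surface, level with it; the furniture and walls round the work are solid. World frame = base frame: x ahead of the robot, y to its left, z up, the work surface at z = 0. Lengths are in m, angles in degrees, forces in N, time in s.
With the tool pointing down it reaches from about 0.25 to 0.725 m from the base axis. Payload 9.7 kg.
Tool frame: the origin (TCP) lies on the centre line of the jaws, within the pads' length; the fingertips stand 22 mm ahead of it and the grasp point (between the pads) lies 3 mm ahead of it; z points along the fingers, y is the direction in which the jaws open and shut (so a half turn about z gives the same grasp; the last joint's range is limited). The gripper opens to 85 mm and grips with 20 to 120 N. Pads are 22 mm wide; open, the fingers measure 114 mm over their backs; the gripper's body (76 mm by 85 mm) begins 54 mm behind the grasp point. The pads swing forward as they close: fully open they stand 13 mm farther back than shut.
Start: joints at [-70.13, 4.979, 10.078, 95.1, 0, 90], TCP at [0.187, -0.517, 0.253] pointing down, gripper open.
Joint ranges: [-179.16, 179.16], [-48.56, 103.87], [-65.8, 70.77], [-126.05, 130.52], [-82.76, 87.17], [-180, 180]. Speed limits (degrees/s): [127.2, 127.2, 147.25, 180, 180, 180].

## Interface

Orientations are given as [roll, pitch, yaw] about the fixed x, y, z axes, in that order (R = Rz(yaw) Ry(pitch) Rx(roll)).
In Python, from workcell import get_obs, camera, camera_params, job_done gives the robot as it stands.
- The arm moves only by the tool servo_tool, never from a script. Its argument "steps" is a list of rows, each an object of numbers: "x", "y", "z": the shift along the world's x, y, z in mm; "yaw": the turn about the world's z in degrees. A call has 1 to 12 rows; each row is the pose to reach, as a shift and turn from the pose measured when the call began; what a row does not reach only later rows make up. A row lasts 1/8 s, in which the tool goes at most 62.5 mm and 10.7 degrees, less where a joint would pass 70% of its speed; a pose out of reach is approached as far as the arm can. A call with a gripper value outside its range is refused whole. "grip" is the finger opening in mm, from 0 to 85.4, set as the call begins (left out, the last holds). The fingers move at their own pace and stop on an object; "grip_force" is the grip in N (left out, the last holds). Time passes only in rows, so rows that repeat a pose let the fingers close. It gives the time, the measured TCP pose, the force and the opening at its end, in the units of the state.
- get_obs(): the state, without advancing time (a new reading comes with each control period).
- camera(name): name is "scene" or "top" or "wrist"; returns (picture, depth): 480x640x3 uint8, red, green, blue; 480x640 float32, m along the optical axis (not along the pixel's ray), 0 where there is no reading.
- camera_params(name): a dict with "intrinsics" (3x3 intrinsics, pixels), "rvec" (rotation vector, rad) and "tvec" (3), from world to camera coordinates, as OpenCV has them; the wrist camera has in their place "hand_eye" (4x4, takes a point from camera to tool coordinates, whose origin is the TCP and whose axes are the flange's). Camera axes: x right, y down, z forward; pixel columns grow to the right and rows downward; lengths in m; the calibration is good to about 2 mm. A picture is of the moment at which its call begins: read the wrist's pose just before it. camera_params takes no time and is no camera call.
- job_done(): hands the job in, once; it reports no verdict.
The state is a dict: "time": time; "q": joint angles; "qd": joint speeds; "joint_efforts": joint torques, N m; "ee_pos": TCP position; "tcp_rot": TCP orientation; "wrist_force": force on the tool from outside, world axes, zero at the start; "torque": the same for the moment, N m; "opening": finger opening in m.
Only numpy, scipy, OpenCV 4.12 (cv2) and the standard library are available. Lean on these libraries where they do the work, as an engineer would, in place of code of your own. Each camera call takes 0.05 s, during which the arm holds its last target.

## Task

Take the sieve by its wooden grip and, keeping it down on the rails of the catch box, first ease it against the left spring stop and then the right one to feel how far it can travel, softly enough that the nuggets stay put. Then shake it quickly from side to side, never driving a stop to its bottom, until all four small amber nuggets have dropped into the box. Lift the sieve off with the three large green nuggets still in it, set it down gently, squarely in the middle of the cork pad, and let go; leave the pot and the two jars behind the work alone.

Things in the scene. Friction and masses are not known exactly. Their poses are not given: they have to be found in the camera images.
- sieve: rectangular aluminium sieve, 114 mm (own x) by 152 mm (own y), walls 38 mm high and 5 mm thick, about 0.45 kg; origin at the centre of its underside. It starts standing on the catch box's rails, its axes parallel to the box's
- sieve_grip (a point): centre of the sieve's wooden grip, 60 mm above the sieve's underside over its centre. The grip is a bar along the sieve's own x, 82 mm long, 18 mm wide (own y) and 22 mm high, on a steel bow; take it from above across own y
- sieve_floor (a point): centre of the sieve's floor, at its top, 6 mm above its underside: four steel bars 15 mm wide along own x, centred at own y = -46.5, -15.5, 15.5, 46.5 mm, 16 mm slots between. Glass slides fairly easily on it (friction about 0.3): on when the sieve stops or reverses sharply at 0.2 m/s or more, not when it moves softly
- bin: wooden catch box, open on top, fixed to the bench, 125 mm (own x) by 300 mm (own y), inside 100 by 276 mm and 39 mm deep; origin at the centre of its underside
- bin_rails (a point): middle of the catch box at the height of its rails, 45 mm above its underside. The rails are the tops of its two long walls; the sieve stands and slides on them along the box's own y (side to side). Lips 13 mm higher outside the rails guide it with 3 mm clearance at either side
- plunger_left (a joint): spring plunger of the left stop at the box's +y end of the rails: pin with black rubber tip, 20 mm across, 26 mm above the rails, on a grey block. Value: how far it is pressed in (m), 0 at rest, 0.014 on the bottom; 2 N per mm. The blocks are clamped anew each time: the sieve's end meets each tip 7 to 45 mm from where the sieve starts, to be found by feel or sight
- plunger_right (a joint): spring plunger of the right stop at the box's -y end of the rails: pin with black rubber tip, 20 mm across, 26 mm above the rails, on a grey block. Value: how far it is pressed in (m), 0 at rest, 0.014 on the bottom; 2 N per mm. The blocks are clamped anew each time: the sieve's end meets each tip 7 to 45 mm from where the sieve starts, to be found by feel or sight
- pad: cork pad, 190 mm (own x) by 200 mm (own y), 6 mm thick, fixed to the bench; origin at the centre of its underside. The sieve is to stand on it with its axes parallel to the pad's (either way round)
- small_1: small round nugget of amber glass, 14 mm across and 9 mm thick, 10 g, number 1 of 4; starts lying on a floor bar of the sieve; origin at the centre of its flat underside. In the catch box its origin is less than 35 mm above the box's origin
- small_2: small round nugget of amber glass, 14 mm across and 9 mm thick, 10 g, number 2 of 4; starts lying on a floor bar of the sieve; origin at the centre of its flat underside. In the catch box its origin is less than 35 mm above the box's origin
- small_3: small round nugget of amber glass, 14 mm across and 9 mm thick, 10 g, number 3 of 4; starts lying on a floor bar of the sieve; origin at the centre of its flat underside. In the catch box its origin is less than 35 mm above the box's origin
- small_4: small round nugget of amber glass, 14 mm across and 9 mm thick, 10 g, number 4 of 4; starts lying on a floor bar of the sieve; origin at the centre of its flat underside. In the catch box its origin is less than 35 mm above the box's origin
- large_1: large round nugget of green glass, 30 mm across and 24 mm thick, 28 g, number 1 of 3; starts lying on the floor bars of the sieve and cannot pass its slots; origin at the centre of its flat underside
- large_2: large round nugget of green glass, 30 mm across and 24 mm thick, 28 g, number 2 of 3; starts lying on the floor bars of the sieve and cannot pass its slots; origin at the centre of its flat underside
- large_3: large round nugget of green glass, 30 mm across and 24 mm thick, 28 g, number 3 of 3; starts lying on the floor bars of the sieve and cannot pass its slots; origin at the centre of its flat underside
- cup: clear pot with bits of glass, 101 mm across, 90 mm high; loose bystander, origin at the centre of its underside
- jar: dark jar with a black cap, 54 mm across, 74 mm high; loose bystander, origin at the centre of its underside
- red_jar: black jar with a red cap, 60 mm across, 61 mm high; loose bystander, origin at the centre of its underside
Not all that is in view belongs to the job. Leave any purple look-alike of the large_3 alone.

How it is judged:
By the outcome, as a careful person would: the job done as asked, in the order asked, and still so for the second after the job is handed in, with the robot touching nothing.
It also fails if it takes over 54 s, if anything falls off the work surface, if the arm or the gripper's body presses on something with over 40 N, if the wrist force passes 120 N, or if a joint passes its speed limit or range.

## Working session

There is one attempt and no reset: what is moved stays moved. The work goes in short steps, Python scripts to look and compute and a tool call to move; the robot and the scene stay as the last step left them, time stands still between calls to the robot, and variables do not carry over. Pictures are saved under pics/ and viewed, and the job is handed in when it is done.

Besides the shell and the picture viewer there is one more tool, called as name(argument=value, ...), one argument or row to a line, values as JSON. servo_tool: Moves the arm, as the interface text tells. Its arguments: {"type":"object","properties":{"steps":{"type":"array"},"grip":{"type":"number"},"grip_force":{"type":"number"}},"required":["steps"]}

```bash
mkdir -p pics; cat > h.py <<'E'
import numpy as np, cv2
from workcell import get_obs, camera, camera_params, job_done
def save(n,p): cv2.imwrite('pics/'+n+'.png',cv2.cvtColor(p,cv2.COLOR_RGB2BGR))
def cloud(name,d,obs=None):
    P=camera_params(name);K=np.array(P['intrinsics']);v,u=np.mgrid[:480,:640]
    X=np.stack([(u-K[0,2])/K[0,0]*d,(v-K[1,2])/K[1,1]*d,d],-1)
    R=cv2.Rodrigues(np.array(P['rvec'],float))[0];t=np.array(P['tvec']).ravel()
    W=(X-t)@R; W[d==0]=np.nan
    return W
E
python3 - <<'E'
from h import *
o=get_obs();print(o)
for n in ('scene','top'):
    p,d=camera(n);save(n+'0',p);np.save(n+'0.npy',d);np.save(n+'0p.npy',p)
    print(camera_params(n))
E
```

```text
{'time': 0.0, 'q': array([-7.01274949e+01,  5.01014685e+00,  1.00327143e+01,  9.50995950e+01,
        2.20334272e-04,  8.99992979e+01]), 'qd': array([-0.00304138,  0.0273464 ,  0.06266324,  0.06189747, -0.02456844,
       -0.02516753]), 'joint_efforts': array([ 1.81929099e-04, -5.20395434e+01,  4.64794815e+01,  1.67322101e-02,
        6.98349163e-05,  6.94657430e-06]), 'ee_pos': array([ 0.18688949, -0.51704867,  0.25257662]), 'tcp_rot': array([-1.79922972e+02, -2.21278027e-04,  1.98732069e+01]), 'wrist_force': array([-0.36319345, -0.18053581, -0.0598267 ]), 'torque': array([ 0.06307396, -0.0326689 , -0.00414467]), 'opening': 0.08544273062404727}
{'intrinsics': array([[450.14669756,   0.        , 315.97052677],
       [  0.        , 450.14669756, 235.33208237],
       [  0.        ,   0.        ,   1.        ]]), 'rvec': array([ 1.06624576, -2.39987005,  0.99915484]), 'tvec': array([0.3933683 , 0.39205065, 0.59693887])}
{'intrinsics': array([[434.96151594,   0.        , 324.18315713],
       [  0.        , 434.96151594, 243.50462843],
       [  0.        ,   0.        ,   1.        ]]), 'rvec': array([ 2.18584557, -2.15764151,  0.07949218]), 'tvec': array([9.03003884e-04, 5.87760570e-01, 1.05832154e+00])}
```

View pics/scene0.png

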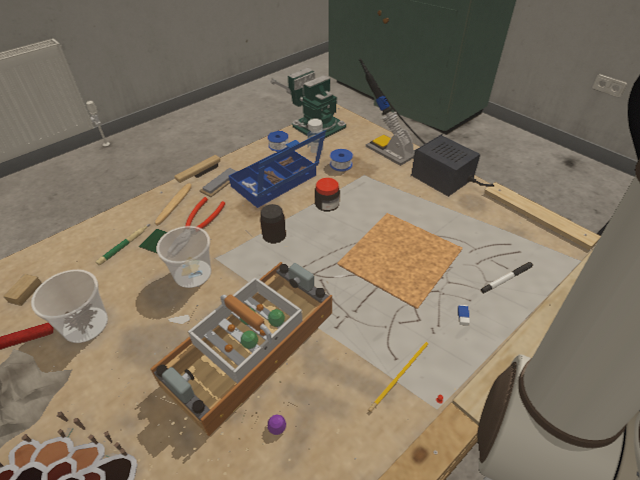

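View pics/top0.png

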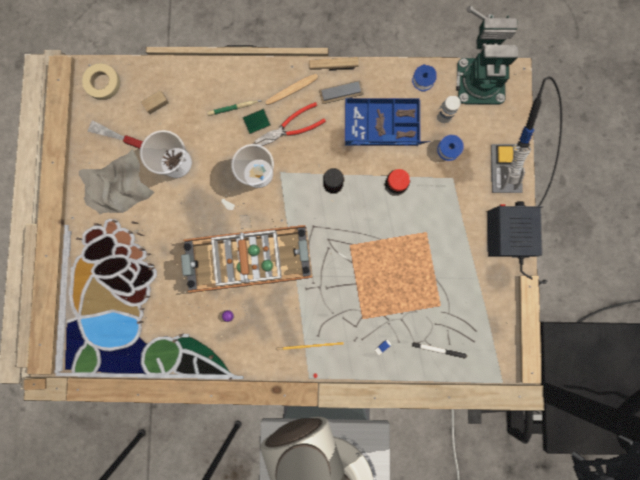

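Both views show the box with the sieve at about (247,259) in the top view. The left block is near (187,265), the right one near (304,250), and the cork pad is centred near (395,275). Next I'll measure them.

```bash
python3 - <<'E'
from h import *
d=np.load('top0.npy');p=np.load('top0p.npy')
W=cloud('top',d);np.set_printoptions(precision=4,suppress=True)
def rect(m,n):
    pts=W[m]; pts=pts[~np.isnan(pts).any(1)]
    r=cv2.minAreaRect((pts[:,:2]*1000).astype(np.float32)); print(n,len(pts),r,'z',np.percentile(pts[:,2],[5,50,95]),'mean',pts.mean(0))
hsv=cv2.cvtColor(p,cv2.COLOR_RGB2HSV)
v,u=np.mgrid[:480,:640]
pad=(u>340)&(u<450)&(v>225)&(v<325)&(hsv[...,0]>5)&(hsv[...,0]<20)&(hsv[...,1]>100)
pad=cv2.morphologyEx(pad.astype(np.uint8),cv2.MORPH_OPEN,np.ones((5,5)))>0
rect(pad,'pad')
reg=(u>165)&(u<320)&(v>215)&(v<305)
rect(reg&(W[...,2]>.03)&(W[...,2]<.2),'boxall')
for lo,hi in((.035,.05),(.05,.065),(.065,.08),(.08,.093),(.093,.11),(.11,.2)):
    m=reg&(W[...,2]>lo)&(W[...,2]<hi); 
    if m.sum()>5: rect(m,(lo,hi))
cv2.imwrite('pics/crop.png',cv2.resize(cv2.cvtColor(p[220:310,165:325],cv2.COLOR_RGB2BGR),None,fx=5,fy=5,interpolation=cv2.INTER_CUBIC))
z=np.nan_to_num(W[220:310,165:325,2]);cv2.imwrite('pics/cropz.png',cv2.resize(np.clip(z/.13*255,0,255).astype(np.uint8),None,fx=5,fy=5,interpolation=cv2.INTER_NEAREST))
E
```

```text
pad 5720 ((511.97467041015625, -168.76171875), (186.78021240234375, 196.41403198242188), 10.237597465515137) z [0.003  0.0063 0.0098] mean [ 0.5117 -0.1686  0.0064]
boxall 4216 ((547.6753540039062, 194.24436950683594), (130.2597198486328, 299.701904296875), 7.61167049407959) z [0.044  0.0597 0.1143] mean [0.5471 0.1946 0.0669]
(0.035, 0.05) 721 ((545.3384399414062, 193.29464721679688), (125.60091400146484, 298.0066833496094), 7.658736705780029) z [0.0405 0.046  0.0498] mean [0.546  0.1914 0.0458]
(0.05, 0.065) 1648 ((547.555908203125, 194.87939453125), (130.22354125976562, 298.3662414550781), 7.654002666473389) z [0.0506 0.0551 0.0631] mean [0.5467 0.1981 0.0558]
(0.065, 0.08) 624 ((547.800537109375, 193.6096649169922), (115.11164093017578, 295.7135314941406), 7.252235412597656) z [0.0654 0.0722 0.0793] mean [0.5474 0.1957 0.072 ]
(0.08, 0.093) 821 ((546.769775390625, 194.52468872070312), (115.429443359375, 297.65106201171875), 7.694063186645508) z [0.0809 0.0848 0.0891] mean [0.5471 0.1945 0.0849]
(0.093, 0.11) 85 ((547.2744140625, 189.80657958984375), (114.48320007324219, 13.115486145019531), 7.73905611038208) z [0.0983 0.1063 0.1095] mean [0.5459 0.1889 0.1053]
(0.11, 0.2) 278 ((547.2133178710938, 192.8862762451172), (97.5517578125, 18.33059310913086), 7.731301307678223) z [0.1118 0.1158 0.1188] mean [0.5473 0.1923 0.1156]
```

View pics/crop.png

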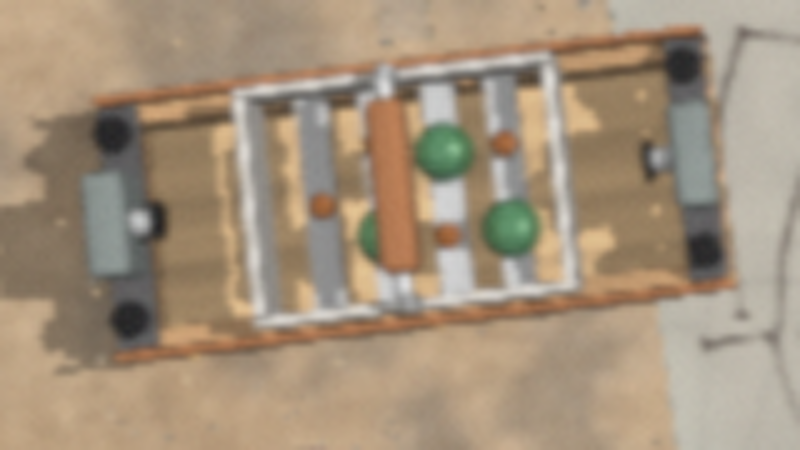

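View pics/cropz.png

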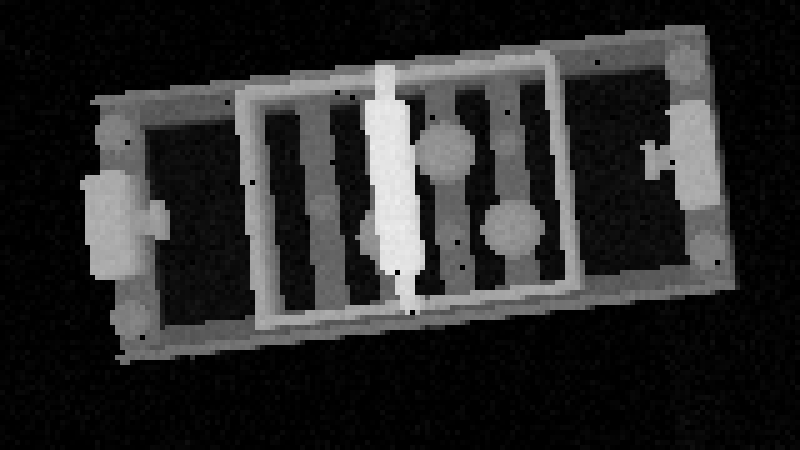

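```bash
python3 - <<'E'
from h import *
d=np.load('top0.npy');W=cloud('top',d);np.set_printoptions(precision=4,suppress=True)
v,u=np.mgrid[:480,:640];reg=(u>165)&(u<320)&(v>215)&(v<305)
a=np.radians(7.7);ex=np.array([np.cos(a),np.sin(a)]);ey=np.array([-np.sin(a),np.cos(a)])
c=np.array([.547,.1942]);L=np.stack([(W[...,:2]-c)@ex,(W[...,:2]-c)@ey,W[...,2]],-1)*1000
P=L[reg];P=P[~np.isnan(P).any(1)]
g=P[P[:,2]>111];print('grip',(g.min(0)+g.max(0))/2,g[:,0].min(),g[:,0].max())
s=P[(P[:,2]>80)&(P[:,2]<90)&(abs(P[:,1])<100)&(abs(P[:,0])<40)]
h=np.histogram(s[:,1],np.arange(-100,101,2));print([(e,n) for n,e in zip(*h) if n])
for s0 in(1,-1):
    t=P[(P[:,2]>66)&(abs(P[:,0])<12)&(s0*P[:,1]>85)];h=np.histogram(s0*t[:,1],np.arange(84,152,2));print(s0,[(e,n,) for n,e in zip(*h) if n])
E
```

```text
grip [ -1.4052  -1.3426 116.1151] -48.73963233350672 45.92933145219345
[(np.int64(-78), np.int64(22)), (np.int64(-76), np.int64(29)), (np.int64(-74), np.int64(21)), (np.int64(68), np.int64(18)), (np.int64(70), np.int64(25)), (np.int64(72), np.int64(25)), (np.int64(74), np.int64(8))]
1 [(np.int64(114), np.int64(7)), (np.int64(116), np.int64(15)), (np.int64(118), np.int64(5)), (np.int64(120), np.int64(2)), (np.int64(122), np.int64(4)), (np.int64(124), np.int64(4)), (np.int64(126), np.int64(5)), (np.int64(128), np.int64(16)), (np.int64(130), np.int64(16)), (np.int64(132), np.int64(12)), (np.int64(134), np.int64(8)), (np.int64(136), np.int64(8)), (np.int64(138), np.int64(12)), (np.int64(140), np.int64(6)), (np.int64(142), np.int64(7)), (np.int64(144), np.int64(11)), (np.int64(146), np.int64(7)), (np.int64(148), np.int64(3))]
-1 [(np.int64(114), np.int64(3)), (np.int64(116), np.int64(7)), (np.int64(118), np.int64(8)), (np.int64(120), np.int64(5)), (np.int64(122), np.int64(5)), (np.int64(124), np.int64(3)), (np.int64(126), np.int64(3)), (np.int64(128), np.int64(5)), (np.int64(130), np.int64(9)), (np.int64(132), np.int64(8)), (np.int64(134), np.int64(10)), (np.int64(136), np.int64(8)), (np.int64(138), np.int64(9)), (np.int64(140), np.int64(9)), (np.int64(142), np.int64(8)), (np.int64(144), np.int64(8)), (np.int64(146), np.int64(10)), (np.int64(148), np.int64(6))]
```

servo_tool(
  steps=[
    {"x":60,"y":60},
    {"x":100,"y":120,"yaw":-4},
    {"x":150,"y":180,"yaw":-8},
    {"x":200,"y":240,"yaw":-12},
    {"x":240,"y":300,"yaw":-12},
    {"x":280,"y":360,"yaw":-12},
    {"x":310,"y":420,"yaw":-12},
    {"x":330,"y":480,"yaw":-12},
    {"x":345,"y":540,"yaw":-12},
    {"x":355,"y":600,"yaw":-12},
    {"x":360,"y":650,"yaw":-12.2},
    {"x":360,"y":690,"yaw":-12.2},
  ],
  grip=60,
)

```text
schema error: expected keys x, y, z, yaw
```

servo_tool(
  steps=[
    {"x":40,"y":45,"z":0,"yaw":0},
    {"x":80,"y":90,"z":0,"yaw":-3},
    {"x":120,"y":138,"z":0,"yaw":-6},
    {"x":155,"y":190,"z":0,"yaw":-9},
    {"x":190,"y":240,"z":0,"yaw":-12},
    {"x":220,"y":295,"z":0,"yaw":-12},
    {"x":250,"y":350,"z":0,"yaw":-12},
    {"x":280,"y":405,"z":0,"yaw":-12},
    {"x":305,"y":460,"z":0,"yaw":-12},
    {"x":325,"y":515,"z":0,"yaw":-12},
    {"x":340,"y":570,"z":0,"yaw":-12},
    {"x":350,"y":625,"z":0,"yaw":-12.2},
  ],
  grip=60,
)

```text
time: 1.6
ee_pos: [0.5398, 0.0931, 0.2521]
tcp_rot: [-179.2, 0.1, 9.4]
wrist_force: [-0.5, -0.6, 0.5]
opening: 0.06
```

servo_tool(
  steps=[
    {"x":3,"y":40,"z":-10,"yaw":-1},
    {"x":6,"y":75,"z":-30,"yaw":-1.7},
    {"x":7,"y":95,"z":-45,"yaw":-1.7},
    {"x":7,"y":100,"z":-55,"yaw":-1.7},
    {"x":7,"y":100,"z":-55,"yaw":-1.7},
  ],
)

```text
time: 2.22
ee_pos: [0.5582, 0.1394, 0.1961]
tcp_rot: [-176.9, 0.2, 12.6]
wrist_force: [-0.1, -0.7, 0.8]
opening: 0.0601
```

```bash
python3 - <<'E'
from h import *
o=get_obs();print(o['ee_pos'],o['tcp_rot'])
p,d=camera('wrist');save('w1',p);np.save('w1.npy',d)
P=camera_params('wrist');print(P);np.set_printoptions(precision=4,suppress=True)
K=np.array(P['intrinsics']);v,u=np.mgrid[:480,:640]
X=np.stack([(u-K[0,2])/K[0,0]*d,(v-K[1,2])/K[1,1]*d,d,np.ones_like(d)],-1)
T=np.eye(4);from scipy.spatial.transform import Rotation as Ro
T[:3,:3]=Ro.from_euler('xyz',o['tcp_rot'],degrees=True).as_matrix();T[:3,3]=o['ee_pos']
W=(X@(T@np.array(P['hand_eye'])).T)[...,:3]
hsv=cv2.cvtColor(p,cv2.COLOR_RGB2HSV)
m=(W[...,2]>.108)&(W[...,2]<.125)&(d>0)&(abs(W[...,0]-.547)<.1)&(abs(W[...,1]-.193)<.05)&(hsv[...,1]>90)
q=W[m];print(m.sum(),cv2.minAreaRect((q[:,:2]*1000).astype(np.float32)),np.median(q[:,2]))
E
```

```text
[0.5582283  0.13939028 0.19614761] [-176.86165494    0.24410747   12.64156425]
{'intrinsics': array([[348.48402805,   0.        , 319.55584779],
       [  0.        , 348.48402805, 236.02849168],
       [  0.        ,   0.        ,   1.        ]]), 'hand_eye': array([[-1.63316680e-04, -9.48398767e-01, -3.17080041e-01,
         8.20147139e-02],
       [ 9.99999969e-01, -9.54591302e-05, -2.29542526e-04,
        -1.25960414e-03],
       [ 1.87429664e-04, -3.17080069e-01,  9.48398753e-01,
        -1.20555839e-01],
       [ 0.00000000e+00,  0.00000000e+00,  0.00000000e+00,
         1.00000000e+00]])}
3167 ((550.8322143554688, 193.70242309570312), (78.23299407958984, 18.412662506103516), 8.562614440917969) 0.11543613732744062
```

View pics/w1.png

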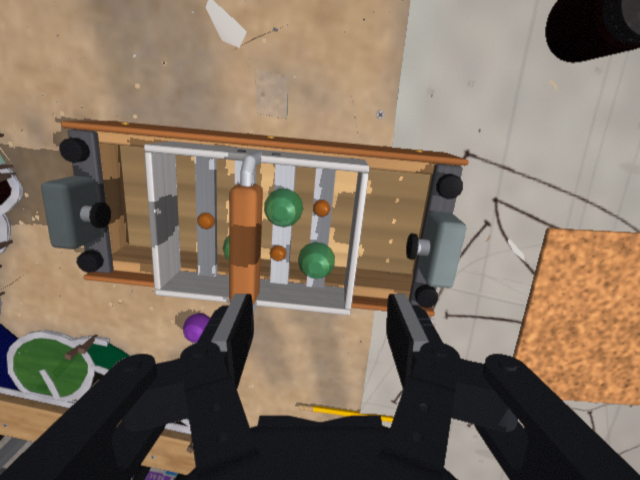

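servo_tool(
  steps=[
    {"x":0,"y":0,"z":0,"yaw":0},
    {"x":0,"y":0,"z":0,"yaw":0},
  ],
)

```text
time: 2.52
ee_pos: [0.5586, 0.1391, 0.1978]
tcp_rot: [-176.9, 0.1, 12.6]
wrist_force: [0.7, 1.0, -0.0]
opening: 0.0597
```

```bash
python3 - <<'E'
from h import *
o=get_obs();print(o)
E
```

```text
{'time': 2.525, 'q': array([ 12.55034794,   7.79992532,   6.96457364,  89.27697091,
         3.13030389, 179.94414981]), 'qd': array([ 0.11082897,  0.01797088, -0.21449887, -0.12311861,  0.02675467,
       -0.02362538]), 'joint_efforts': array([-4.04519239e-02, -5.55463815e+01,  4.68942904e+01,  3.88388161e-02,
        1.70780523e-01,  2.68119347e-04]), 'ee_pos': array([0.55861528, 0.13907032, 0.19783895]), 'tcp_rot': array([-1.76869588e+02,  1.09272730e-01,  1.26061149e+01]), 'wrist_force': array([ 0.73093651,  1.00509214, -0.02939224]), 'torque': array([-0.09859821, -0.05841812, -0.03887115]), 'opening': 0.059736837290806394}
```

servo_tool(
  steps=[
    {"x":0,"y":0,"z":0,"yaw":10},
    {"x":0,"y":5,"z":0,"yaw":20},
    {"x":0,"y":10,"z":0,"yaw":30},
    {"x":0,"y":15,"z":0,"yaw":40},
    {"x":0,"y":20,"z":0,"yaw":50},
    {"x":0,"y":25,"z":0,"yaw":60},
    {"x":0,"y":30,"z":0,"yaw":70},
    {"x":-2,"y":35,"z":0,"yaw":80},
    {"x":-4,"y":40,"z":0,"yaw":90},
    {"x":-6,"y":45,"z":0,"yaw":100},
    {"x":-8,"y":50,"z":0,"yaw":110},
    {"x":-10,"y":54,"z":0,"yaw":120},
  ],
)

```text
time: 4.03
ee_pos: [0.5487, 0.1932, 0.1982]
tcp_rot: [-176.9, 0.1, 132.9]
wrist_force: [-0.0, -0.7, 0.4]
opening: 0.06
```

```bash
python3 - <<'E'
from h import *
o=get_obs();print(o['q'],o['qd'],o['ee_pos'],o['tcp_rot'])
E
```

```text
[19.99277848 11.34412412 11.00836601 92.4736781  -1.31991796 67.10107948] [  5.14990578  -2.29192086  -2.44361534  -1.81647905  -3.79330564
 -74.2368732 ] [0.54869372 0.19318319 0.19821113] [-1.76898557e+02  1.21597947e-01  1.32927359e+02]
```

servo_tool(
  steps=[
    {"x":0,"y":0,"z":0,"yaw":10.5},
    {"x":0,"y":0,"z":0,"yaw":21},
    {"x":0,"y":0,"z":0,"yaw":31.5},
    {"x":0,"y":0,"z":0,"yaw":42},
    {"x":0,"y":0,"z":0,"yaw":52.5},
    {"x":0,"y":0,"z":0,"yaw":63},
    {"x":0,"y":0,"z":0,"yaw":73.5},
    {"x":0,"y":0,"z":0,"yaw":84},
    {"x":0,"y":0,"z":0,"yaw":94.5},
    {"x":0,"y":0,"z":0,"yaw":105},
    {"x":0,"y":0,"z":0,"yaw":115.5},
    {"x":0,"y":0,"z":0,"yaw":126},
  ],
)

```text
time: 5.52
ee_pos: [0.5488, 0.1931, 0.1987]
tcp_rot: [-176.9, 0.1, -100.7]
wrist_force: [0.3, 0.2, 0.6]
opening: 0.0601
```

servo_tool(
  steps=[
    {"x":0,"y":0,"z":0,"yaw":10.5},
    {"x":0,"y":0,"z":0,"yaw":21},
    {"x":0,"y":0,"z":0,"yaw":31.5},
    {"x":0,"y":0,"z":0,"yaw":42},
    {"x":0,"y":0,"z":0,"yaw":52.5},
    {"x":0,"y":0,"z":0,"yaw":63},
    {"x":0,"y":0,"z":0,"yaw":73.5},
    {"x":0,"y":0,"z":0,"yaw":84},
    {"x":0,"y":0,"z":0,"yaw":94.5},
    {"x":0,"y":0,"z":0,"yaw":105},
    {"x":0,"y":0,"z":0,"yaw":115.5},
    {"x":0,"y":0,"z":0,"yaw":123},
  ],
)

```text
time: 7.02
ee_pos: [0.542, 0.2117, 0.199]
tcp_rot: [-177.8, 0.1, 20.3]
wrist_force: [0.0, 0.3, -0.3]
opening: 0.0599
```

```bash
python3 - <<'E'
from h import *
o=get_obs();print(o['q'],o['qd'],o['ee_pos'],o['tcp_rot'])
E
```

```text
[  20.32591447    8.71428684    8.13593783   89.55632076    2.22904029
 -180.01088906] [20.8398926   1.46325633  1.85908363  1.82271812 -6.90708119 -1.01200853] [0.54204671 0.21169637 0.19901199] [-1.77770934e+02  1.34246248e-01  2.03367953e+01]
```

servo_tool(
  steps=[
    {"x":0,"y":-10,"z":0,"yaw":3},
    {"x":0,"y":-10,"z":0,"yaw":3},
  ],
)

```text
time: 7.28
ee_pos: [0.5346, 0.2198, 0.1994]
tcp_rot: [-178.6, 0.1, 21.7]
wrist_force: [-0.2, 0.1, -0.7]
opening: 0.0603
```

servo_tool(
  steps=[
    {"x":0,"y":-10,"z":0,"yaw":3},
    {"x":0,"y":-10,"z":0,"yaw":3},
    {"x":0,"y":-10,"z":0,"yaw":3},
  ],
)

```text
time: 7.65
ee_pos: [0.5273, 0.227, 0.1995]
tcp_rot: [-179.4, 0.1, 23.0]
wrist_force: [-0.1, -0.5, -0.4]
opening: 0.0602
```

servo_tool(
  steps=[
    {"x":0,"y":-10,"z":0,"yaw":3},
    {"x":0,"y":-10,"z":0,"yaw":3},
  ],
)

```text
time: 7.9
ee_pos: [0.5191, 0.2345, 0.1995]
tcp_rot: [179.8, 0.1, 24.3]
wrist_force: [-0.0, -0.6, 0.3]
opening: 0.0599
```

```bash
python3 - <<'E'
from h import *
o=get_obs();print(o['q'],o['qd'],o['ee_pos'],o['tcp_rot'])
E
```

```text
[  24.39861487    7.02071689    6.33296733   89.44009257   -0.19061282
 -179.94263094] [-0.65609126  0.26193623  0.29190285 -0.1287736   0.21796915  0.07075798] [0.51912461 0.23450948 0.1995227 ] [1.79809259e+02 1.27651215e-01 2.43412460e+01]
```

servo_tool(
  steps=[
    {"x":0,"y":0,"z":0,"yaw":-10.5},
    {"x":0,"y":0,"z":0,"yaw":-21},
    {"x":2,"y":-4,"z":0,"yaw":-31.5},
    {"x":5,"y":-8,"z":0,"yaw":-42},
    {"x":8,"y":-12,"z":0,"yaw":-52.5},
    {"x":11,"y":-16,"z":0,"yaw":-63},
    {"x":14,"y":-20,"z":0,"yaw":-73.5},
    {"x":17,"y":-25,"z":0,"yaw":-84},
    {"x":20,"y":-30,"z":0,"yaw":-94.5},
    {"x":23,"y":-34,"z":0,"yaw":-105},
    {"x":26,"y":-38,"z":0,"yaw":-115.5},
    {"x":29,"y":-41.5,"z":0,"yaw":-126},
  ],
)

```text
time: 9.4
ee_pos: [0.5482, 0.1929, 0.1995]
tcp_rot: [179.8, 0.1, -102.0]
wrist_force: [0.0, 0.2, -1.2]
opening: 0.0599
```

servo_tool(
  steps=[
    {"x":0,"y":0,"z":-5,"yaw":-10.5},
    {"x":0,"y":0,"z":-10,"yaw":-21},
    {"x":0,"y":0,"z":-20,"yaw":-31.5},
    {"x":0,"y":0,"z":-30,"yaw":-42},
    {"x":0,"y":0,"z":-35,"yaw":-52.5},
    {"x":0,"y":0,"z":-40,"yaw":-63},
    {"x":0,"y":0,"z":-40,"yaw":-70},
    {"x":0,"y":0,"z":-40,"yaw":-70},
  ],
)

```text
time: 10.4
ee_pos: [0.5482, 0.1929, 0.1595]
tcp_rot: [179.8, 0.1, -171.9]
wrist_force: [-0.2, 0.5, 0.5]
opening: 0.0602
```

```bash
cat >> h.py <<'E'
from scipy.spatial.transform import Rotation as Ro
def wcloud(d,o):
    P=camera_params('wrist');K=np.array(P['intrinsics']);v,u=np.mgrid[:480,:640]
    X=np.stack([(u-K[0,2])/K[0,0]*d,(v-K[1,2])/K[1,1]*d,d,np.ones_like(d)],-1)
    T=np.eye(4);T[:3,:3]=Ro.from_euler('xyz',o['tcp_rot'],degrees=True).as_matrix();T[:3,3]=o['ee_pos']
    W=(X@(T@np.array(P['hand_eye'])).T)[...,:3];W[d==0]=np.nan;return W
E
python3 - <<'E'
from h import *
o=get_obs();print(o['q'],o['ee_pos'],o['tcp_rot'])
p,d=camera('wrist');save('w2',p);W=wcloud(d,o)
hsv=cv2.cvtColor(p,cv2.COLOR_RGB2HSV)
m=(W[...,2]>.108)&(W[...,2]<.125)&(abs(W[...,0]-.547)<.1)&(abs(W[...,1]-.193)<.03)&(hsv[...,1]>90)
q=W[m];print(m.sum(),cv2.minAreaRect((q[:,:2]*1000).astype(np.float32)),np.median(q[:,2]))
E
```

```text
[19.31405468  8.21562384  3.24545085 84.86957974  0.15754748 11.26403402] [0.54820155 0.19289473 0.15950814] [ 1.79814186e+02  1.26386717e-01 -1.71949964e+02]
4603 ((548.1930541992188, 193.71136474609375), (80.6200942993164, 17.96004867553711), 7.588320732116699) 0.11562597565189461
```

View pics/w2.png

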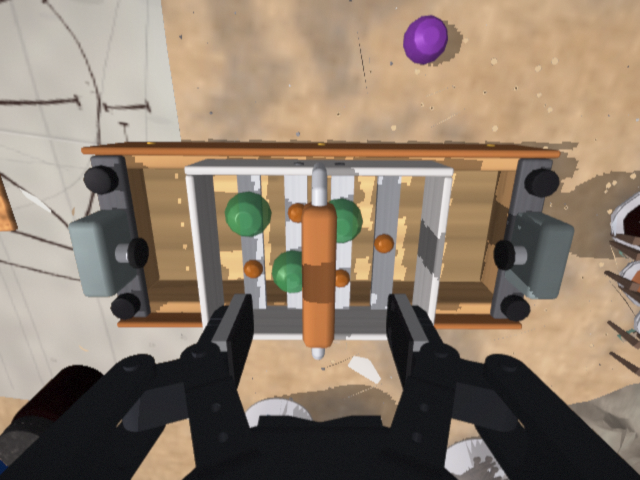

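servo_tool(
  steps=[
    {"x":0,"y":0.8,"z":-12,"yaw":-0.4},
    {"x":0,"y":0.8,"z":-26,"yaw":-0.4},
    {"x":0,"y":0.8,"z":-40,"yaw":-0.4},
    {"x":0,"y":0.8,"z":-48,"yaw":-0.4},
    {"x":0,"y":0.8,"z":-51.5,"yaw":-0.4},
    {"x":0,"y":0.8,"z":-51.5,"yaw":-0.4},
  ],
  grip=40,
  grip_force=50,
)

```text
time: 11.2
ee_pos: [0.5482, 0.1937, 0.108]
tcp_rot: [179.8, 0.1, -172.2]
wrist_force: [-0.4, 0.4, 0.4]
opening: 0.0402
```

servo_tool(
  steps=[
    {"x":0,"y":0,"z":0,"yaw":0},
    {"x":0,"y":0,"z":0,"yaw":0},
  ],
  grip=24,
)

```text
time: 11.45
ee_pos: [0.5485, 0.1938, 0.1085]
tcp_rot: [179.8, 0.2, -172.2]
wrist_force: [0.5, 0.3, 0.1]
opening: 0.0243
```

servo_tool(
  steps=[
    {"x":0,"y":0,"z":0,"yaw":0},
    {"x":0,"y":0,"z":0,"yaw":0},
    {"x":0,"y":0,"z":0,"yaw":0},
  ],
  grip=14,
)

```text
time: 11.82
ee_pos: [0.5485, 0.1937, 0.1087]
tcp_rot: [179.8, 0.2, -172.2]
wrist_force: [0.7, -0.7, 1.4]
opening: 0.0169
```

servo_tool(
  steps=[
    {"x":-0.3,"y":2,"z":-0.6,"yaw":0},
    {"x":-0.7,"y":5,"z":-0.6,"yaw":0},
    {"x":-1.3,"y":10,"z":-0.6,"yaw":0},
    {"x":-2.0,"y":15,"z":-0.6,"yaw":0},
    {"x":-2.7,"y":20,"z":-0.6,"yaw":0},
    {"x":-3.4,"y":25,"z":-0.6,"yaw":0},
    {"x":-3.9,"y":29,"z":-0.6,"yaw":0},
    {"x":-4.2,"y":31,"z":-0.6,"yaw":0},
    {"x":-4.3,"y":32,"z":-0.6,"yaw":0},
    {"x":-4.3,"y":32,"z":-0.6,"yaw":0},
  ],
)

```text
time: 13.08
ee_pos: [0.5446, 0.2256, 0.1087]
tcp_rot: [179.8, 0.2, -172.3]
wrist_force: [1.2, -4.4, 5.7]
opening: 0.0174
```

```bash
python3 - <<'E'
from h import *
o=get_obs();print(o['q'],o['ee_pos'],o['tcp_rot'],o['wrist_force'])
p,d=camera('wrist');save('w3',p)
E
```

```text
[22.46129706  9.68148456 -0.71732171 79.32066249  0.0920041  14.71691957] [0.54456024 0.22559038 0.10868647] [ 179.83974682    0.24795472 -172.25574403] [ 1.15041696 -4.35037493  5.68624506]
```

View pics/w3.png

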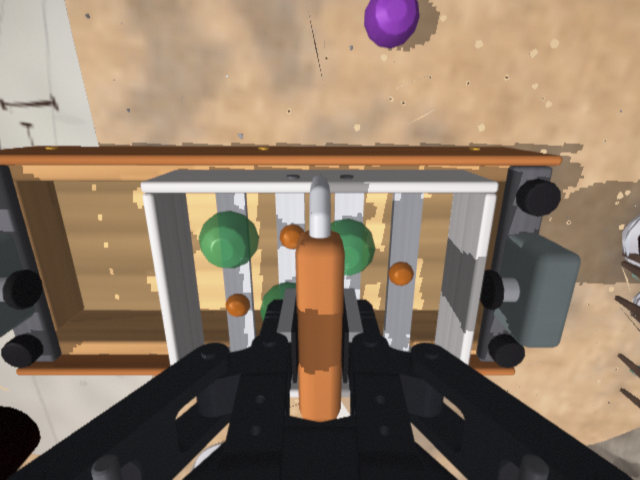

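Nuggets have stayed put and the tip is close at (492,290). Now I'll creep in.

servo_tool(
  steps=[
    {"x":-0.3,"y":2,"z":0,"yaw":0},
    {"x":-0.3,"y":2,"z":0,"yaw":0},
  ],
)

```text
time: 13.38
ee_pos: [0.5443, 0.2277, 0.1087]
tcp_rot: [179.8, 0.3, -172.3]
wrist_force: [0.6, -2.8, 2.2]
opening: 0.0173
```

servo_tool(
  steps=[
    {"x":-0.3,"y":2,"z":0,"yaw":0},
    {"x":-0.3,"y":2,"z":0,"yaw":0},
  ],
)

```text
time: 13.62
ee_pos: [0.5439, 0.2299, 0.1087]
tcp_rot: [179.8, 0.2, -172.2]
wrist_force: [0.5, -2.2, 3.5]
opening: 0.0174
```

servo_tool(
  steps=[
    {"x":-0.3,"y":2,"z":0,"yaw":0},
    {"x":-0.3,"y":2,"z":0,"yaw":0},
  ],
)

```text
time: 13.88
ee_pos: [0.5436, 0.2321, 0.1087]
tcp_rot: [179.8, 0.3, -172.2]
wrist_force: [0.3, -2.1, 3.3]
opening: 0.0174
```

servo_tool(
  steps=[
    {"x":-0.3,"y":2,"z":0,"yaw":0},
    {"x":-0.3,"y":2,"z":0,"yaw":0},
  ],
)

```text
time: 14.12
ee_pos: [0.5433, 0.2342, 0.1087]
tcp_rot: [179.8, 0.3, -172.2]
wrist_force: [0.2, -2.7, 2.6]
opening: 0.0172
```

servo_tool(
  steps=[
    {"x":-0.3,"y":2,"z":0,"yaw":0},
    {"x":-0.3,"y":2,"z":0,"yaw":0},
  ],
)

```text
time: 14.38
ee_pos: [0.5431, 0.2358, 0.1087]
tcp_rot: [179.9, 0.3, -172.2]
wrist_force: [0.5, -6.8, 2.9]
opening: 0.0173
```

servo_tool(
  steps=[
    {"x":-0.3,"y":2,"z":0,"yaw":0},
    {"x":-0.3,"y":2,"z":0,"yaw":0},
  ],
)

```text
time: 14.62
ee_pos: [0.5429, 0.2369, 0.1087]
tcp_rot: [180.0, 0.2, -172.3]
wrist_force: [1.3, -9.0, 3.1]
opening: 0.0175
```

servo_tool(
  steps=[
    {"x":0.3,"y":-2,"z":0,"yaw":0},
    {"x":0.8,"y":-6,"z":0,"yaw":0},
    {"x":1.8,"y":-13,"z":0,"yaw":0},
    {"x":2.8,"y":-21,"z":0,"yaw":0},
    {"x":3.9,"y":-29,"z":0,"yaw":0},
    {"x":5,"y":-37,"z":0,"yaw":0},
    {"x":6.1,"y":-45,"z":0,"yaw":0},
    {"x":7.2,"y":-53,"z":0,"yaw":0},
    {"x":8.1,"y":-60,"z":0,"yaw":0},
    {"x":8.9,"y":-66,"z":0,"yaw":0},
    {"x":9.5,"y":-70,"z":0,"yaw":0},
    {"x":9.8,"y":-72.5,"z":0,"yaw":0},
  ],
)

```text
time: 16.12
ee_pos: [0.5527, 0.1642, 0.1087]
tcp_rot: [180.0, 0.3, -172.3]
wrist_force: [-0.2, 3.5, 2.0]
opening: 0.0173
```

servo_tool(
  steps=[
    {"x":0.3,"y":-2,"z":0,"yaw":0},
    {"x":0.3,"y":-2,"z":0,"yaw":0},
  ],
)

```text
time: 16.38
ee_pos: [0.553, 0.162, 0.1087]
tcp_rot: [-180.0, 0.2, -172.3]
wrist_force: [0.7, 0.7, 2.7]
opening: 0.0173
```

servo_tool(
  steps=[
    {"x":0.3,"y":-2,"z":0,"yaw":0},
    {"x":0.3,"y":-2,"z":0,"yaw":0},
  ],
)

```text
time: 16.62
ee_pos: [0.5534, 0.1599, 0.1087]
tcp_rot: [-180.0, 0.3, -172.3]
wrist_force: [-0.0, 2.0, 1.9]
opening: 0.0174
```

servo_tool(
  steps=[
    {"x":0.3,"y":-2,"z":0,"yaw":0},
    {"x":0.3,"y":-2,"z":0,"yaw":0},
  ],
)

```text
time: 16.88
ee_pos: [0.5537, 0.1578, 0.1087]
tcp_rot: [-180.0, 0.3, -172.3]
wrist_force: [-0.7, 1.7, 1.6]
opening: 0.0175
```

servo_tool(
  steps=[
    {"x":0.3,"y":-2,"z":0,"yaw":0},
    {"x":0.3,"y":-2,"z":0,"yaw":0},
  ],
)

```text
time: 17.12
ee_pos: [0.554, 0.1555, 0.1087]
tcp_rot: [-180.0, 0.2, -172.3]
wrist_force: [0.6, 2.3, 1.5]
opening: 0.017
```

servo_tool(
  steps=[
    {"x":0.3,"y":-2,"z":0,"yaw":0},
    {"x":0.3,"y":-2,"z":0,"yaw":0},
  ],
)

```text
time: 17.38
ee_pos: [0.5543, 0.1537, 0.1087]
tcp_rot: [-180.0, 0.2, -172.3]
wrist_force: [-0.9, 5.2, 1.3]
opening: 0.0173
```

servo_tool(
  steps=[
    {"x":0.3,"y":-2,"z":0,"yaw":0},
    {"x":0.3,"y":-2,"z":0,"yaw":0},
  ],
)

```text
time: 17.62
ee_pos: [0.5545, 0.1522, 0.1087]
tcp_rot: [179.9, 0.2, -172.3]
wrist_force: [-1.8, 7.5, 1.9]
opening: 0.0168
```

Both stops are felt: left tip at TCP y ≈ 0.234, right at ≈ 0.155. Now I'll shake inside that range.

servo_tool(
  steps=[
    {"x":-2,"y":15,"z":-0.5,"yaw":0},
    {"x":-5.7,"y":42,"z":-0.5,"yaw":0},
    {"x":-9.7,"y":72,"z":-0.5,"yaw":0},
    {"x":-5.7,"y":42,"z":-0.5,"yaw":0},
    {"x":-1.6,"y":12,"z":-0.5,"yaw":0},
    {"x":-5.7,"y":42,"z":-0.5,"yaw":0},
    {"x":-9.7,"y":72,"z":-0.5,"yaw":0},
    {"x":-5.7,"y":42,"z":-0.5,"yaw":0},
    {"x":-1.6,"y":12,"z":-0.5,"yaw":0},
    {"x":-5.7,"y":42,"z":-0.5,"yaw":0},
    {"x":-9.7,"y":72,"z":-0.5,"yaw":0},
    {"x":-5.7,"y":42,"z":-0.5,"yaw":0},
  ],
)

```text
time: 19.12
ee_pos: [0.5488, 0.1974, 0.1087]
tcp_rot: [179.9, 0.3, -172.0]
wrist_force: [-1.0, 3.5, 6.4]
opening: 0.0171
```

```bash
python3 - <<'E'
from h import *
o=get_obs();print(o['q'],o['qd'],o['ee_pos'],o['tcp_rot'],o['wrist_force'])
p,d=camera('wrist');save('w4',p)
E
```

```text
[ 1.97548803e+01  8.76598758e+00 -1.75457044e+00  7.91302722e+01
  6.03654145e-02  1.17982585e+01] [-26.05847855  -8.3469447   -9.47454934  -0.63422131  -0.20750555
 -25.07659178] [0.54876003 0.19737217 0.10866686] [ 179.86951571    0.32945035 -172.04356936] [-1.04184063  3.46565893  6.38680996]
```

View pics/w4.png

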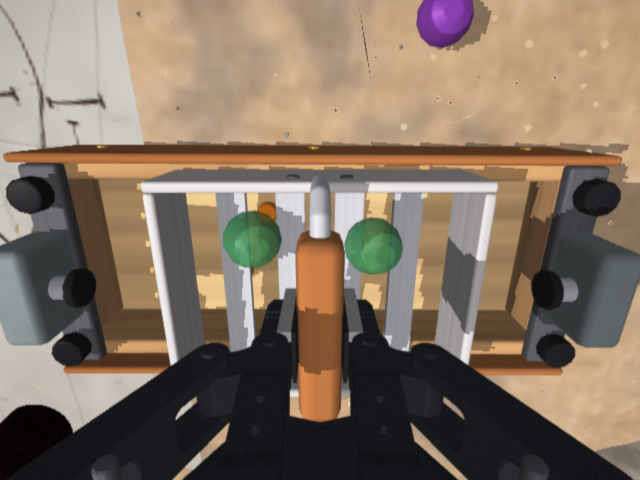

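servo_tool(
  steps=[
    {"x":4,"y":-30,"z":0,"yaw":0},
    {"x":0,"y":0,"z":0,"yaw":0},
    {"x":-3.8,"y":28,"z":0,"yaw":0},
    {"x":0,"y":-5,"z":0,"yaw":0},
    {"x":4,"y":-30,"z":0,"yaw":0},
    {"x":-0.4,"y":3,"z":0,"yaw":0},
    {"x":-3.8,"y":28,"z":0,"yaw":0},
    {"x":0,"y":-5,"z":0,"yaw":0},
    {"x":4,"y":-30,"z":0,"yaw":0},
    {"x":-0.4,"y":3,"z":0,"yaw":0},
    {"x":-0.4,"y":3,"z":0,"yaw":0},
  ],
)

```text
time: 20.55
ee_pos: [0.5487, 0.1971, 0.1087]
tcp_rot: [180.0, 0.3, -172.2]
wrist_force: [0.8, 3.1, 2.0]
opening: 0.0175
```

```bash
python3 - <<'E'
from h import *
o=get_obs();print(o['ee_pos'],o['tcp_rot'],o['wrist_force'])
p,d=camera('wrist');save('w5',p)
p,d=camera('scene');save('s5',cv2.resize(p[250:450,130:370],None,fx=3.3,fy=3,interpolation=cv2.INTER_CUBIC))
E
```

```text
[0.5487296  0.19709416 0.10868505] [ 179.99610555    0.31888513 -172.15296341] [0.77728466 3.09487666 1.99016665]
```

View pics/w5.png

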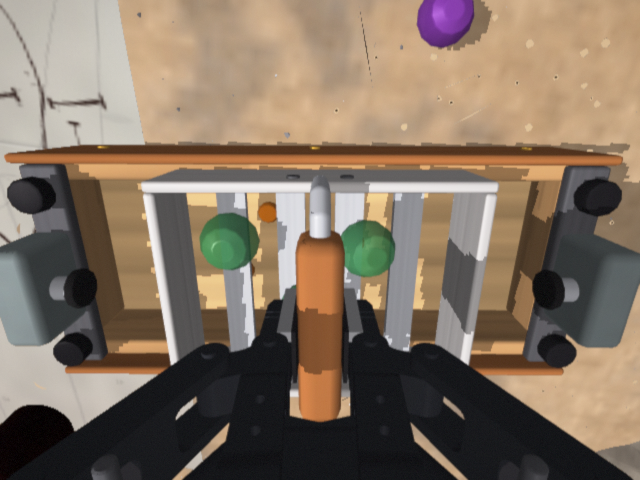

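View pics/s5.png

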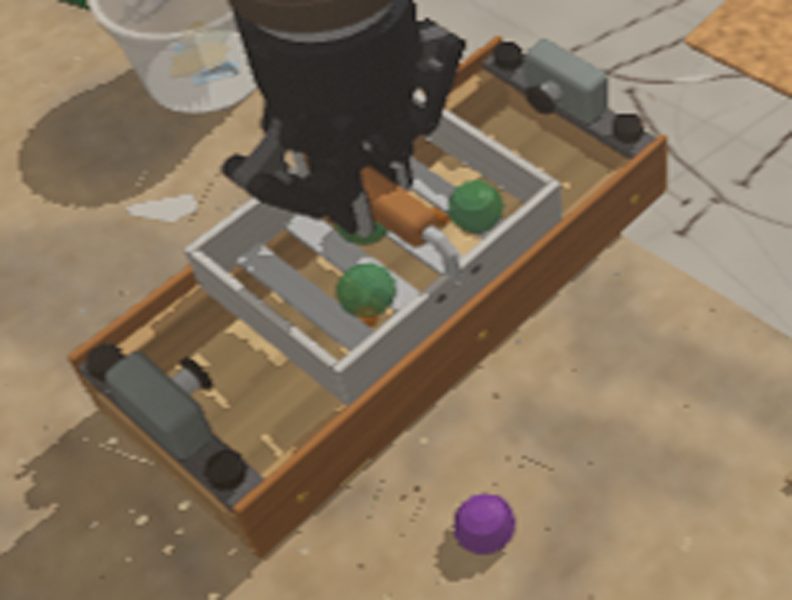

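```bash
cat >> h.py <<'E'
def ambers(tag):
    np.set_printoptions(precision=3,suppress=True)
    o=get_obs()
    for n in('wrist','top','scene'):
        if n=='wrist': o=get_obs()
        p,d=camera(n);save(n+tag,p)
        W=wcloud(d,o) if n=='wrist' else cloud(n,d)
        hsv=cv2.cvtColor(p,cv2.COLOR_RGB2HSV)
        a=np.radians(7.7);D=(W[...,:2]-[.547,.1942]);lx=D@[np.cos(a),np.sin(a)];ly=D@[-np.sin(a),np.cos(a)]
        reg=(abs(lx)<.052)&(abs(ly)<.14)&(W[...,2]<.085)
        H=hsv[...,0].astype(int)
        for nm,m in(('amber',(H>=5)&(H<=15)&(hsv[...,1]>195)),('green',(H>50)&(H<80)&(hsv[...,1]>90))):
            m=(m&reg).astype(np.uint8);k,lab,st,c=cv2.connectedComponentsWithStats(m)
            for i in range(1,k):
                if st[i,4]<(4 if n!='wrist' else 15):continue
                q=W[lab==i];s=lab==i
                print(n,nm,c[i].round(),st[i,4],'world',np.median(q,0),'zmax %.3f'%q[:,2].max(),'box',np.array([lx[s].mean(),ly[s].mean()])*1000)
E
python3 - <<'E'
from h import *
ambers('6')
E
```

```text
wrist amber [268. 212.] 234 world [0.528 0.162 0.015] zmax 0.017 box [-22.912 -29.673]
wrist green [227. 241.] 2304 world [0.528 0.15  0.073] zmax 0.077 box [-23.646 -41.442]
wrist green [373. 249.] 2412 world [0.523 0.22  0.071] zmax 0.076 box [-19.522  29.3  ]
scene green [275. 315.] 79 world [0.532 0.146 0.074] zmax 0.078 box [-21.507 -45.96 ]
scene green [243. 328.] 5 world [0.554 0.197 0.061] zmax 0.065 box [6.948 2.443]
scene green [238. 329.] 6 world [0.557 0.205 0.062] zmax 0.065 box [11.819  8.868]
scene green [238. 345.] 121 world [0.526 0.225 0.072] zmax 0.077 box [-16.917  32.944]
```

servo_tool(
  steps=[
    {"x":3.1,"y":-23,"z":0,"yaw":0},
    {"x":-2.3,"y":17,"z":0,"yaw":0},
    {"x":3.1,"y":-23,"z":0,"yaw":0},
    {"x":-2.3,"y":17,"z":0,"yaw":0},
    {"x":3.1,"y":-23,"z":0,"yaw":0},
    {"x":-2.3,"y":17,"z":0,"yaw":0},
    {"x":3.1,"y":-23,"z":0,"yaw":0},
    {"x":-2.3,"y":17,"z":0,"yaw":0},
    {"x":3.1,"y":-23,"z":0,"yaw":0},
    {"x":-2.3,"y":17,"z":0,"yaw":0},
    {"x":0.4,"y":-3,"z":0,"yaw":0},
    {"x":0.4,"y":-3,"z":0,"yaw":0},
  ],
)

```text
time: 22.3
ee_pos: [0.5493, 0.1915, 0.1087]
tcp_rot: [-179.9, 0.3, -172.3]
wrist_force: [0.4, -3.8, 3.5]
opening: 0.0171
```

```bash
python3 - <<'E'
from h import *
o=get_obs();print(o['ee_pos'],o['tcp_rot'],o['wrist_force'])
ambers('7')
E
```

```text
[0.54927977 0.19148679 0.10870654] [-179.90844244    0.29256616 -172.26174998] [ 0.404169   -3.77289323  3.50869832]
wrist amber [272. 209.] 46 world [0.526 0.16  0.015] zmax 0.016 box [-25.038 -31.624]
wrist amber [367. 243.] 106 world [0.541 0.223 0.014] zmax 0.016 box [-2.337 29.128]
wrist amber [256. 270.] 110 world [0.57  0.152 0.014] zmax 0.017 box [ 17.647 -44.619]
wrist green [247. 230.] 2265 world [0.522 0.155 0.072] zmax 0.077 box [-29.241 -36.366]
wrist green [345. 279.] 24 world [0.543 0.205 0.068] zmax 0.071 box [-2.264 11.372]
wrist green [294. 280.] 26 world [0.547 0.179 0.068] zmax 0.071 box [ -1.621 -14.98 ]
wrist green [248. 333.] 570 world [0.58  0.159 0.071] zmax 0.077 box [ 28.129 -39.51 ]
top green [258. 238.] 10 world [0.595 0.165 0.075] zmax 0.078 box [ 44.268 -35.548]
scene green [273. 321.] 74 world [0.524 0.155 0.072] zmax 0.077 box [-26.998 -35.789]
scene green [248. 330.] 87 world [0.539 0.196 0.072] zmax 0.079 box [-6.797  3.324]
```

View pics/wrist7.png

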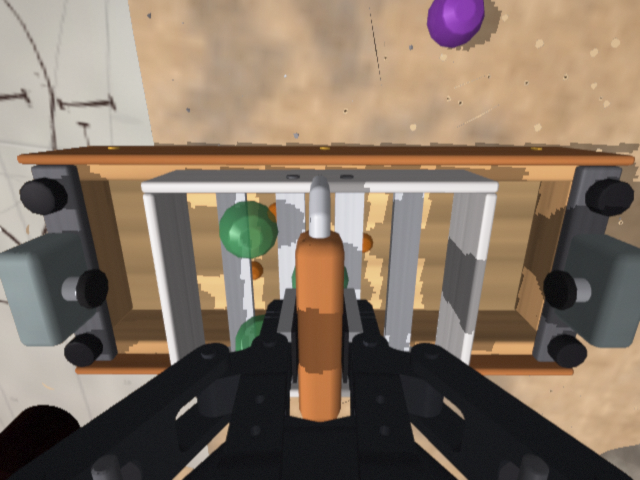

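View pics/top7.png

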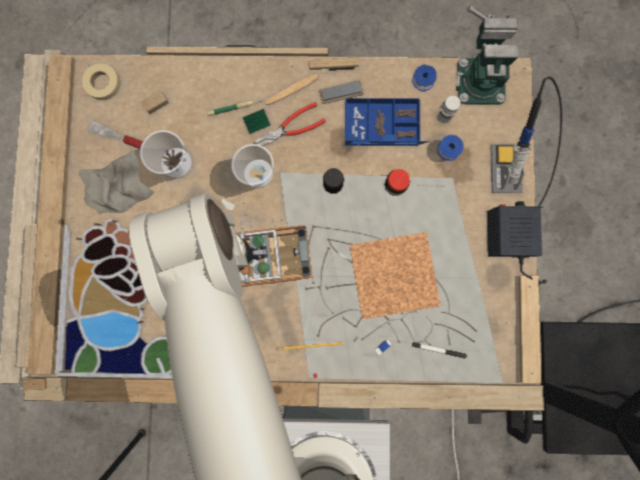

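Three ambers are confirmed in the box (z 0.015) and all three large ones are in the sieve. The fourth amber is hidden, so I'll shake again and finish near the right end to see behind the fingers.

servo_tool(
  steps=[
    {"x":-3.8,"y":28,"z":0,"yaw":0},
    {"x":0,"y":0,"z":0,"yaw":0},
    {"x":3.5,"y":-26,"z":0,"yaw":0},
    {"x":0,"y":3,"z":0,"yaw":0},
    {"x":-4.2,"y":31,"z":0,"yaw":0},
    {"x":0,"y":3,"z":0,"yaw":0},
    {"x":3.5,"y":-26,"z":0,"yaw":0},
    {"x":0,"y":3,"z":0,"yaw":0},
    {"x":-4.2,"y":31,"z":0,"yaw":0},
    {"x":0,"y":3,"z":0,"yaw":0},
    {"x":4,"y":-30,"z":0,"yaw":0},
    {"x":4,"y":-30,"z":0,"yaw":0},
  ],
)

```text
time: 23.95
ee_pos: [0.5534, 0.1606, 0.1087]
tcp_rot: [-179.9, 0.3, -172.4]
wrist_force: [0.7, -2.2, 3.3]
opening: 0.0173
```

```bash
python3 - <<'E'
from h import *
o=get_obs();print(o['ee_pos'],o['tcp_rot'],o['wrist_force'])
ambers('8')
E
```

```text
[0.55336615 0.16057562 0.10867489] [-179.881221      0.28597899 -172.37689821] [ 0.70716549 -2.21958026  3.32136411]
wrist amber [332. 212.] 29 world [0.527 0.166 0.015] zmax 0.017 box [-23.118 -24.93 ]
wrist amber [375. 265.] 243 world [0.56  0.2   0.015] zmax 0.017 box [13.271  4.249]
wrist green [211. 223.] 2602 world [0.525 0.107 0.072] zmax 0.077 box [-33.114 -84.293]
wrist green [288. 217.] 1679 world [0.517 0.143 0.075] zmax 0.082 box [-36.889 -47.25 ]
wrist green [234. 335.] 1054 world [0.585 0.121 0.072] zmax 0.080 box [ 28.452 -78.138]
top green [279. 237.] 32 world [0.598 0.116 0.077] zmax 0.082 box [ 40.094 -83.917]
scene amber [262. 320.] 6 world [0.573 0.149 0.016] zmax 0.017 box [ 19.139 -48.927]
scene green [272. 286.] 8 world [0.587 0.11  0.072] zmax 0.077 box [ 28.267 -88.796]
scene green [295. 302.] 84 world [0.528 0.104 0.074] zmax 0.078 box [-30.913 -87.635]
scene green [274. 319.] 11 world [0.524 0.152 0.076] zmax 0.077 box [-28.335 -38.194]
scene green [272. 326.] 18 world [0.516 0.163 0.073] zmax 0.077 box [-35.056 -27.249]
```

View pics/wrist8.png

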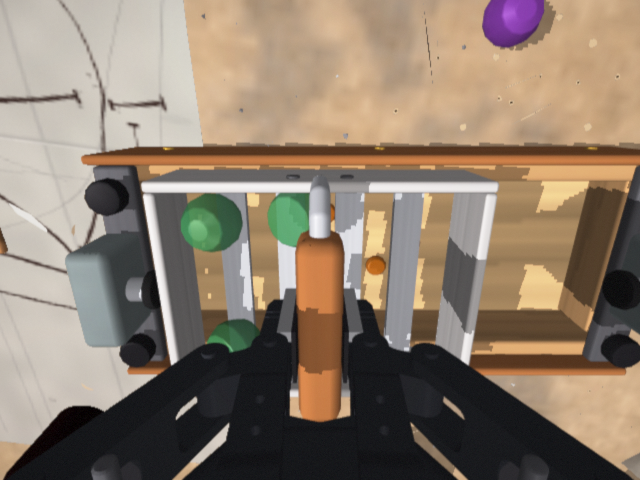

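servo_tool(
  steps=[
    {"x":-0.4,"y":3,"z":0,"yaw":0},
    {"x":-1.2,"y":9,"z":0,"yaw":0},
    {"x":-1.9,"y":14,"z":0,"yaw":0},
    {"x":-2.2,"y":16,"z":0,"yaw":0},
  ],
)

```text
time: 24.6
ee_pos: [0.5509, 0.1788, 0.1087]
tcp_rot: [-179.9, 0.3, -172.2]
wrist_force: [1.0, -3.4, 3.3]
opening: 0.0173
```

```bash
python3 - <<'E'
from h import *
o=get_obs();print(o['ee_pos'],o['tcp_rot'],o['wrist_force'])
ambers('9')
E
```

```text
[0.55093583 0.17878414 0.10870079] [-179.91026354    0.2964504  -172.24083042] [ 0.98507525 -3.37563191  3.30454038]
wrist amber [381. 243.] 219 world [0.541 0.219 0.014] zmax 0.017 box [-2.397 25.794]
wrist amber [270. 270.] 200 world [0.571 0.149 0.014] zmax 0.017 box [ 17.559 -47.801]
wrist green [206. 223.] 2682 world [0.523 0.122 0.071] zmax 0.077 box [-32.716 -68.531]
wrist green [300. 214.] 598 world [0.513 0.166 0.073] zmax 0.076 box [-37.702 -23.781]
wrist green [338. 214.] 537 world [0.511 0.183 0.072] zmax 0.074 box [-37.392  -5.86 ]
wrist green [250. 333.] 460 world [0.582 0.147 0.069] zmax 0.076 box [ 29.548 -52.046]
top green [264. 236.] 5 world [0.6   0.151 0.075] zmax 0.079 box [ 45.359 -49.701]
scene amber [243. 341.] 20 world [0.561 0.199 0.016] zmax 0.018 box [14.381  2.643]
scene green [289. 309.] 97 world [0.526 0.121 0.073] zmax 0.078 box [-31.005 -71.155]
scene green [265. 332.] 81 world [0.515 0.179 0.073] zmax 0.076 box [-33.212 -10.817]
```

All four ambers are in the box, each at a different spot with z ≈ 0.015. Now the lift.

servo_tool(
  steps=[
    {"x":0,"y":0,"z":3,"yaw":0},
    {"x":0,"y":0,"z":9,"yaw":0},
    {"x":0,"y":0,"z":18,"yaw":0},
    {"x":0,"y":0,"z":30,"yaw":0},
    {"x":0,"y":0,"z":42,"yaw":0},
    {"x":0,"y":0,"z":54,"yaw":0},
    {"x":0,"y":0,"z":65,"yaw":0},
    {"x":0,"y":0,"z":72,"yaw":0},
    {"x":0,"y":0,"z":75,"yaw":0},
  ],
)

```text
time: 25.88
ee_pos: [0.5511, 0.1789, 0.1842]
tcp_rot: [-180.0, 0.3, -172.2]
wrist_force: [-0.6, -0.1, -5.8]
opening: 0.0175
```

servo_tool(
  steps=[
    {"x":-0.5,"y":-5,"z":0,"yaw":0},
    {"x":-2,"y":-17,"z":0,"yaw":0},
    {"x":-4,"y":-37,"z":0,"yaw":0},
    {"x":-6,"y":-63,"z":0,"yaw":0},
    {"x":-9,"y":-93,"z":0,"yaw":0.5},
    {"x":-12,"y":-123,"z":0,"yaw":1},
    {"x":-15,"y":-153,"z":0,"yaw":1.5},
    {"x":-18,"y":-180,"z":0,"yaw":2},
    {"x":-22,"y":-205,"z":0,"yaw":2.5},
    {"x":-26,"y":-223,"z":0,"yaw":2.5},
    {"x":-28,"y":-233,"z":0,"yaw":2.5},
    {"x":-28,"y":-235,"z":0,"yaw":2.5},
  ],
)

```text
time: 27.38
ee_pos: [0.5229, -0.0566, 0.1842]
tcp_rot: [-180.0, 0.3, -169.8]
wrist_force: [0.6, 1.0, -6.0]
opening: 0.0172
```

```bash
python3 - <<'E'
from h import *
o=get_obs();print(o['ee_pos'],o['tcp_rot'],o['wrist_force'])
p,d=camera('wrist');save('w10',p);np.save('w10.npy',d);np.save('w10p.npy',p)
W=wcloud(d,o);hsv=cv2.cvtColor(p,cv2.COLOR_RGB2HSV)
p2,d2=camera('scene');save('s10',p2)
p3,d3=camera('top');save('t10',p3)
E
```

```text
[ 0.52289336 -0.05657228  0.18419654] [-179.98395587    0.32286647 -169.78967904] [ 0.64985096  0.99660346 -5.98790358]
```

View pics/w10.png

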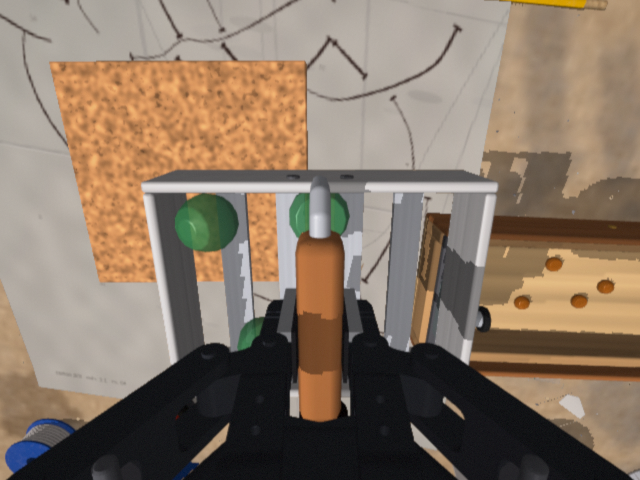

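View pics/s10.png

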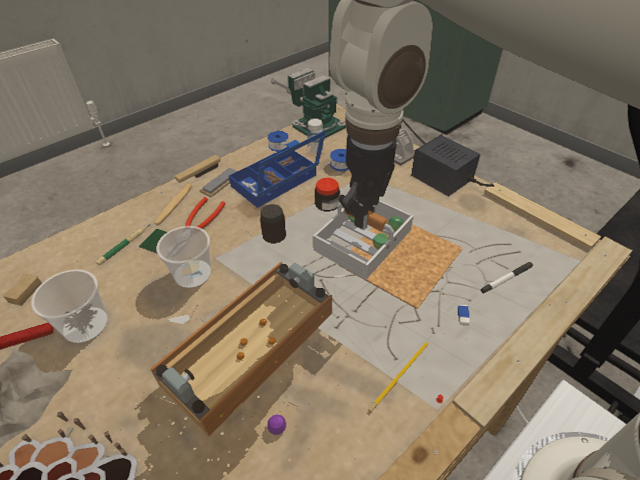

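View pics/t10.png

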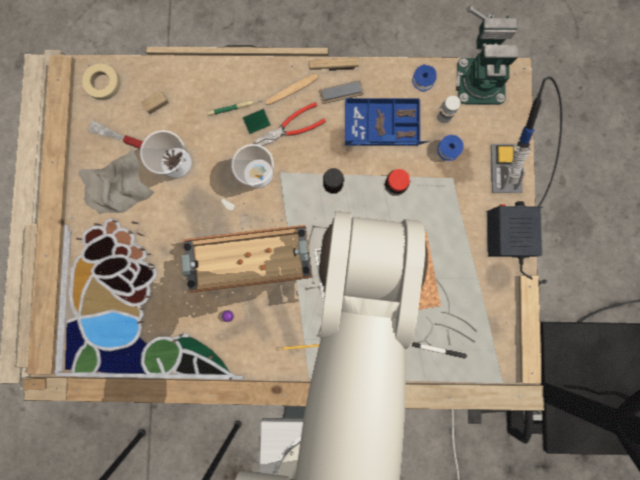

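The box holds four ambers at (554,264), (606,286), (579,301) and (522,302) in the wrist view, and three greens are in the sieve. Next I'll refine the pad pose from its corners in this view.

```bash
python3 - <<'E'
from h import *
o={'ee_pos':np.array([0.52289336,-0.05657228,0.18419654]),'tcp_rot':np.array([-179.98395587,0.32286647,-169.78967904])}
d=np.load('w10.npy');p=np.load('w10p.npy');W=wcloud(d,o);hsv=cv2.cvtColor(p,cv2.COLOR_RGB2HSV)
v,u=np.mgrid[:480,:640]
m=((hsv[...,0]>5)&(hsv[...,0]<22)&(hsv[...,1]>90)&(u<330)&(v<285)&(v>40)&(W[...,2]<.02)).astype(np.uint8)
m=cv2.morphologyEx(m,cv2.MORPH_CLOSE,np.ones((5,5)));m=cv2.morphologyEx(m,cv2.MORPH_OPEN,np.ones((7,7)))>0
print(W[m][:,2].mean())
r=cv2.minAreaRect((W[m][:,:2]*1000).astype(np.float32));print(r,cv2.boxPoints(r))
# robust edges
near=[];side=[]
a=np.radians(r[2]);ex=np.array([np.cos(a),np.sin(a)]);ey=np.array([-np.sin(a),np.cos(a)])
Q=W[m][:,:2]*1000;lx=Q@ex;ly=Q@ey
def fit(al,ac,lo,hi,sgn):
    b=np.arange(lo,hi,4);k=[];e=[]
    for t in b:
        s=(al>=t)&(al<t+4)
        if s.sum()>20:k.append(t+2);e.append(sgn*np.percentile(sgn*ac[s],99.3))
    k=np.array(k);e=np.array(e);g=abs(e-np.median(e))<4
    f=np.polyfit(k[g],e[g],1);return f,np.degrees(np.arctan(f[0])),np.median(e[g]),g.sum()
print(lx.min(),lx.max(),ly.min(),ly.max())
print('near(x-)',fit(ly,lx,ly.min()+15,ly.max()-15,-1))
print('right side(y-)',fit(lx,ly,lx.min()+10,lx.max()-60,-1))
print('left side(y+)',fit(lx,ly,lx.min()+10,lx.min()+80,1))
print('far',fit(ly,lx,ly.min()+10,ly.min()+50,1))
E
```

```text
nan
((511.48016357421875, -168.54006958007812), (187.2438507080078, 198.8178253173828), 11.484248161315918) [[ 399.94043   -89.76137 ]
 [ 439.52478  -284.59875 ]
 [ 623.0199   -247.31877 ]
 [ 583.43555   -52.481384]]
nan nan nan nanTraceback (most recent call last):
  File "<stdin>", line 21, in <module>
  File "<stdin>", line 14, in fit
ValueError: arange: cannot compute length
```

```bash
python3 - <<'E'
from h import *
o={'ee_pos':np.array([0.52289336,-0.05657228,0.18419654]),'tcp_rot':np.array([-179.98395587,0.32286647,-169.78967904])}
d=np.load('w10.npy');p=np.load('w10p.npy');W=wcloud(d,o);hsv=cv2.cvtColor(p,cv2.COLOR_RGB2HSV)
v,u=np.mgrid[:480,:640]
def run(Wm,a0,deg,lab):
    a=np.radians(deg);ex=np.array([np.cos(a),np.sin(a)]);ey=np.array([-np.sin(a),np.cos(a)])
    Q=(Wm-[.512,-.1687])*1000;lx=Q@ex;ly=Q@ey
    def fit(al,ac,lo,hi,sgn):
        k=[];e=[]
        for t in np.arange(lo,hi,4):
            s=(al>=t)&(al<t+4)
            if s.sum()>5:k.append(t+2);e.append(sgn*np.max(sgn*ac[s]))
        k=np.array(k);e=np.array(e);g=abs(e-np.median(e))<3
        f=np.polyfit(k[g],e[g],1);return 'slope %.2f mid %.1f n %d'%(np.degrees(np.arctan(f[0])),np.median(e[g]),g.sum())
    print(lab,'near',fit(ly,lx,-80,80,-1),'| far',fit(ly,lx,-90,80,1),'| y-',fit(lx,ly,-85,85,-1),'| y+',fit(lx,ly,-85,85,1))
m=((hsv[...,0]>5)&(hsv[...,0]<22)&(hsv[...,1]>90)&(u<330)&(v<290)&(v>40)&(W[...,2]<.02)&~np.isnan(W[...,2]))
m=cv2.morphologyEx(m.astype(np.uint8),cv2.MORPH_OPEN,np.ones((3,3)))>0
run(W[m][:,:2],0,10.2,'wrist')
d=np.load('top0.npy');p=np.load('top0p.npy');W=cloud('top',d);hsv=cv2.cvtColor(p,cv2.COLOR_RGB2HSV)
m=(u>340)&(u<450)&(v>225)&(v<325)&(hsv[...,0]>5)&(hsv[...,0]<20)&(hsv[...,1]>100)&~np.isnan(W[...,2])
m=cv2.morphologyEx(m.astype(np.uint8),cv2.MORPH_OPEN,np.ones((5,5)))>0
run(W[m][:,:2],0,10.2,'top')
E
```

```text
wrist near slope -0.10 mid -92.6 n 40 | far slope -0.60 mid 95.3 n 28 | y- slope 0.29 mid -99.9 n 43 | y+ slope 0.12 mid 70.5 n 20
top near slope -0.30 mid -91.4 n 40 | far slope 0.03 mid 91.7 n 42 | y- slope 0.06 mid -96.6 n 42 | y+ slope 0.09 mid 96.5 n 43
```

servo_tool(
  steps=[
    {"x":-0.5,"y":-5,"z":0,"yaw":0},
    {"x":-1.5,"y":-17,"z":0,"yaw":0},
    {"x":-3,"y":-35,"z":0,"yaw":0},
    {"x":-5,"y":-55,"z":-4,"yaw":0},
    {"x":-7,"y":-75,"z":-12,"yaw":0},
    {"x":-8.5,"y":-93,"z":-22,"yaw":0},
    {"x":-9.5,"y":-105,"z":-34,"yaw":0},
    {"x":-10,"y":-110,"z":-46,"yaw":0},
    {"x":-10,"y":-112,"z":-58,"yaw":0},
    {"x":-10,"y":-112,"z":-70,"yaw":0},
    {"x":-10,"y":-112,"z":-80,"yaw":0},
    {"x":-10,"y":-112,"z":-86,"yaw":0},
  ],
)

```text
time: 29.02
ee_pos: [0.5131, -0.1673, 0.0974]
tcp_rot: [180.0, 0.3, -169.7]
wrist_force: [-0.4, -0.2, -4.8]
opening: 0.017
```

```bash
python3 - <<'E'
from h import *
o=get_obs();print(o['ee_pos'],o['tcp_rot'],o['wrist_force'])
p,d=camera('wrist');save('w11',p)
p,d=camera('scene');save('s11',cv2.resize(p[150:350,250:510],None,fx=3,fy=3,interpolation=cv2.INTER_CUBIC))
E
```

```text
[ 0.51306108 -0.16728873  0.09739775] [ 179.99145015    0.29396736 -169.68588404] [-0.43411794 -0.24033346 -4.78740971]
```

View pics/w11.png

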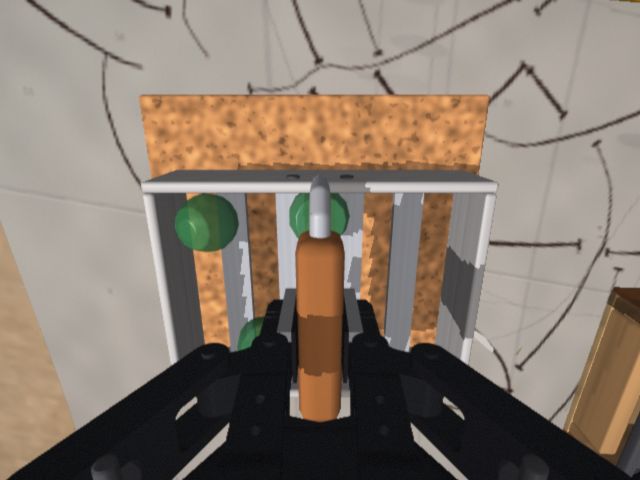

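View pics/s11.png

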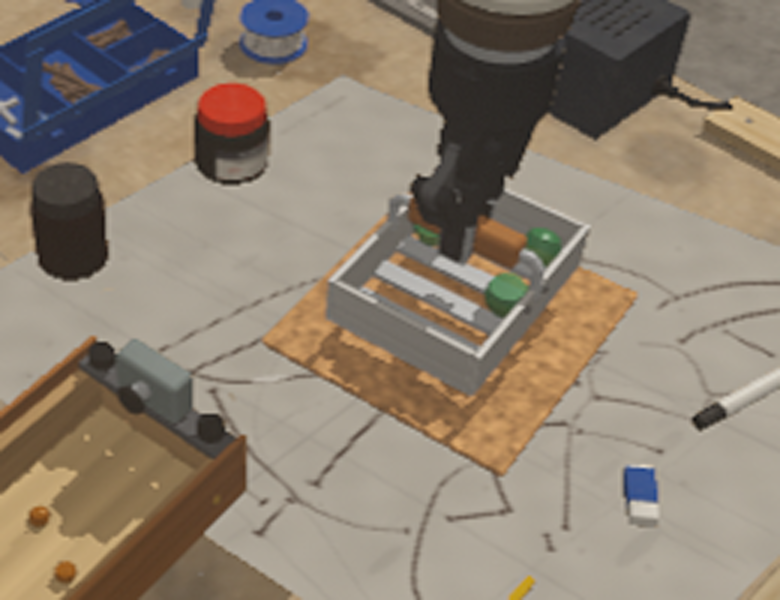

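servo_tool(
  steps=[
    {"x":0,"y":-1.5,"z":-4,"yaw":0},
    {"x":0,"y":-1.5,"z":-8,"yaw":0},
    {"x":0,"y":-1.5,"z":-12,"yaw":0},
    {"x":0,"y":-1.5,"z":-13,"yaw":0},
    {"x":0,"y":-1.5,"z":-13,"yaw":0},
  ],
)

```text
time: 29.75
ee_pos: [0.5129, -0.1689, 0.0844]
tcp_rot: [180.0, 0.3, -169.7]
wrist_force: [0.4, 0.2, -5.2]
opening: 0.0172
```

```bash
python3 - <<'E'
from h import *
o=get_obs();print(o['ee_pos'],o['tcp_rot'],o['wrist_force'])
p,d=camera('wrist');save('w12',p);np.save('w12.npy',d);np.save('w12p.npy',p)
W=wcloud(d,o);hsv=cv2.cvtColor(p,cv2.COLOR_RGB2HSV);v,u=np.mgrid[:480,:640]
a=np.radians(10.2);ex=np.array([np.cos(a),np.sin(a)]);ey=np.array([-np.sin(a),np.cos(a)])
Q=(W[...,:2]-[.512,-.1687])*1000;lx=Q@ex;ly=Q@ey;z=W[...,2]
cork=(hsv[...,0]>5)&(hsv[...,0]<22)&(hsv[...,1]>90)&(z<.02)&(v<170)
cork=cv2.morphologyEx(cork.astype(np.uint8),cv2.MORPH_OPEN,np.ones((3,3)))>0
for t in range(-92,-66,4):
    s=cork&(lx>=t)&(lx<t+4)
    if s.sum()>20:print('pad',t,ly[s].min(),ly[s].max(),(ly[s].min()+ly[s].max())/2)
e=[(t+2,lx[cork&(ly>=t)&(ly<t+4)].min()) for t in range(-90,90,4)];e=np.array(e);f=np.polyfit(e[:,0],e[:,1],1);print('near edge',np.degrees(np.arctan(f[0])),np.median(e[:,1]))
zt=np.nanmax(np.where((abs(lx)<60)&(abs(ly)<80),np.where(z<o['ee_pos'][2]-.015,z,np.nan),np.nan))
top=o['ee_pos'][2]-.1087+.083;w=(abs(z-top)<.004)&(v<380)&(abs(lx)<65)&(abs(ly)<90)&(hsv[...,1]<60)
for t in range(-50,0,8):
    s=w&(lx>=t)&(lx<t+8)
    if s.sum()>20:print('sieve',t,ly[s].min(),ly[s].max(),(ly[s].min()+ly[s].max())/2)
e=[(t+2,lx[w&(ly>=t)&(ly<t+4)].min()) for t in range(-68,64,4) if (w&(ly>=t)&(ly<t+4)).sum()>5];e=np.array(e);f=np.polyfit(e[:,0],e[:,1],1);print('sieve near edge',np.degrees(np.arctan(f[0])),np.median(e[:,1]))
E
```

```text
[ 0.51289484 -0.16885195  0.08438159] [ 179.98242215    0.26680795 -169.69763151] [ 0.38298192  0.21697533 -5.22881073]
pad -92 -100.50356025714349 100.84784936777127 0.17214455531389206
pad -88 -100.63427463008333 98.90755273302396 -0.8633609485296816
pad -84 -100.20248640915355 98.7192637706489 -0.7416113192523284
pad -80 -100.8635225279565 98.99905030744615 -0.9322361102551753
pad -76 -100.1040052892671 99.14428176186406 -0.4798617637015212
pad -72 -100.40276769135387 98.71804607264026 -0.8423608093568049
pad -68 -100.17727223970337 98.88920380581196 -0.6440342169457054
near edge -0.25440552056227705 -92.94688118649015
sieve -50 -74.96230517076368 76.75118637241505 0.894440600825682
sieve -42 -74.95785306959961 76.77096825364495 0.906557592022672
sieve -34 -75.2055534485053 76.97108035996703 0.882763455730867
sieve -26 -75.24380781326198 77.01826388057381 0.8872280336559157
sieve -18 -75.29902179607035 76.65838387876924 0.679681041349447
sieve -10 -75.04285298456661 77.1207777712142 1.0389623933237928
sieve -2 -75.01629067387333 76.8353434263776 0.9095263762521384
sieve near edge -0.02860253473344925 -55.62954321806211
```

servo_tool(
  steps=[
    {"x":0.4,"y":-1.6,"z":-2,"yaw":0.1},
    {"x":0.4,"y":-1.6,"z":-5,"yaw":0.1},
    {"x":0.4,"y":-1.6,"z":-8,"yaw":0.1},
    {"x":0.4,"y":-1.6,"z":-10.5,"yaw":0.1},
    {"x":0.4,"y":-1.6,"z":-12,"yaw":0.1},
    {"x":0.4,"y":-1.6,"z":-13,"yaw":0.1},
    {"x":0.4,"y":-1.6,"z":-13.7,"yaw":0.1},
    {"x":0.4,"y":-1.6,"z":-14.2,"yaw":0.1},
    {"x":0.4,"y":-1.6,"z":-14.2,"yaw":0.1},
  ],
)

```text
time: 30.92
ee_pos: [0.5134, -0.1705, 0.0703]
tcp_rot: [180.0, 0.3, -169.6]
wrist_force: [0.5, -0.7, -4.7]
opening: 0.017
```

servo_tool(
  steps=[
    {"x":0,"y":0,"z":-0.4,"yaw":0},
    {"x":0,"y":0,"z":-0.6,"yaw":0},
    {"x":0,"y":0,"z":-0.6,"yaw":0},
  ],
)

```text
time: 31.3
ee_pos: [0.5134, -0.1705, 0.0698]
tcp_rot: [180.0, 0.3, -169.6]
wrist_force: [0.8, 0.7, -4.0]
opening: 0.0169
```

servo_tool(
  steps=[
    {"x":0,"y":0,"z":-0.4,"yaw":0},
    {"x":0,"y":0,"z":-0.8,"yaw":0},
    {"x":0,"y":0,"z":-0.8,"yaw":0},
  ],
)

```text
time: 31.68
ee_pos: [0.5135, -0.1705, 0.0697]
tcp_rot: [-180.0, 0.3, -169.6]
wrist_force: [-2.4, 1.5, 5.8]
opening: 0.0171
```

servo_tool(
  steps=[
    {"x":0,"y":0,"z":0.2,"yaw":0},
    {"x":0,"y":0,"z":0.2,"yaw":0},
  ],
)

```text
time: 31.92
ee_pos: [0.5135, -0.1705, 0.0697]
tcp_rot: [-180.0, 0.3, -169.6]
wrist_force: [-1.5, 0.8, -1.5]
opening: 0.0174
```

servo_tool(
  steps=[
    {"x":0,"y":0,"z":0,"yaw":0},
    {"x":0,"y":0,"z":0,"yaw":0},
    {"x":0,"y":0,"z":0,"yaw":0},
    {"x":0,"y":0,"z":0,"yaw":0},
  ],
  grip=36,
)

```text
time: 32.42
ee_pos: [0.5136, -0.1705, 0.0698]
tcp_rot: [-180.0, 0.3, -169.6]
wrist_force: [0.1, 0.6, 0.2]
opening: 0.0364
```

servo_tool(
  steps=[
    {"x":0,"y":0,"z":5,"yaw":0},
    {"x":0,"y":0,"z":20,"yaw":0},
    {"x":0,"y":0,"z":45,"yaw":0},
    {"x":0,"y":0,"z":80,"yaw":0},
    {"x":0,"y":0,"z":120,"yaw":0},
    {"x":-20,"y":0,"z":150,"yaw":0},
    {"x":-20,"y":0,"z":150,"yaw":0},
  ],
)

```text
time: 33.3
ee_pos: [0.4939, -0.1709, 0.2237]
tcp_rot: [-179.8, 0.6, -169.6]
wrist_force: [0.1, -0.2, -0.1]
opening: 0.0365
```

```bash
python3 - <<'E'
from h import *
o=get_obs();print(o['time'],o['ee_pos'],o['tcp_rot'],o['wrist_force'])
p,d=camera('wrist');save('w13',p)
W=wcloud(d,o);hsv=cv2.cvtColor(p,cv2.COLOR_RGB2HSV);z=W[...,2]
m=(z>.038)&(z<.05)&(abs(W[...,0]-.513)<.12)&(abs(W[...,1]+.17)<.12)
print('sieve',cv2.minAreaRect((W[m][:,:2]*1000).astype(np.float32)))
m=(hsv[...,0]>5)&(hsv[...,0]<22)&(hsv[...,1]>90)&(abs(z-.006)<.006)&(abs(W[...,0]-.513)<.14)&(abs(W[...,1]+.17)<.14)
m=cv2.morphologyEx(m.astype(np.uint8),cv2.MORPH_OPEN,np.ones((3,3)))>0
m&=~np.isnan(z);print('pad',cv2.minAreaRect((W[m][:,:2]*1000).astype(np.float32)))
p,d=camera('scene');save('s13',p)
E
```

```text
33.3 [ 0.49392444 -0.17087423  0.22373614] [-179.83266232    0.60086025 -169.61268765] [ 0.10081097 -0.19149966 -0.0982778 ]
sieve ((513.3197021484375, -169.38690185546875), (115.20562744140625, 152.4432830810547), 10.370975494384766)
pad ((513.739990234375, -169.0784912109375), (189.1568145751953, 199.78208923339844), 10.391106605529785)
```

View pics/w13.png

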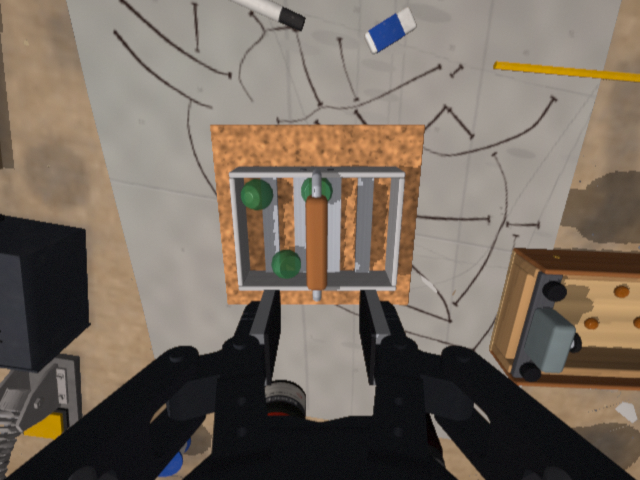

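View pics/s13.png

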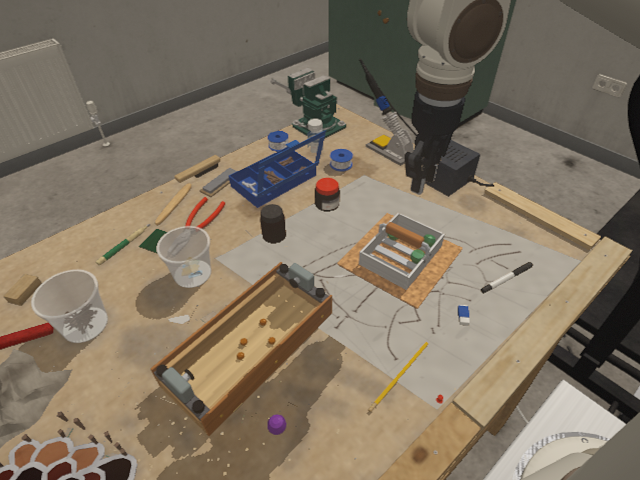

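The sieve stands within 0.5 mm of the pad's centre and square to it. The three greens are in it, the four ambers are in the box, and the pot and jars haven't moved. I'll hand it in.

```bash
python3 -c "
from h import *
print(job_done())"
```

```text
the job is handed in; nothing more can be done
None
```

The job is done and handed in at about 33 s of the 54 s allowed. All four amber nuggets are in the catch box. The sieve stands on the cork pad with the three green nuggets in it.

- **Feeling the stops:** I eased the sieve left until the force rose to about 9 N, then right to about 7.5 N. That put contact at roughly y = 0.234 and 0.155 m. In the picture taken just before the left stop, the nuggets hadn't moved. I took none after the right stop, before the shaking started.
- **Shaking:** I made four short bursts at about 0.25 to 0.3 m/s. I commanded every turn-round short of both tips, so neither stop should have been near its bottom. I read position and force only at the end of each burst, so the peaks during shaking weren't recorded.
- **Last checks:** after release, the wrist camera put the sieve's centre about 0.5 mm from the pad's centre, with their angles agreeing to 0.1°. The last pictures show four ambers in the box, three greens in the sieve, and the pot, both jars and the purple nugget where they were.

**What went wrong:** on the first approach the last joint ran into its end of range and tilted the tool about 3°. I straightened it in free air before touching anything, and took the grip with the tool turned half round. The top camera and wrist camera disagreed by 1 to 2 mm on positions, so I did the final alignment from the wrist picture alone.

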